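# Hold a relay module on the test contacts

### The arm

A 6-joint arm with a two-finger parallel gripper is mounted at the origin on the work surface. World frame = base frame: x ahead of the robot, y to its left, z up, the work surface at z = 0. Lengths are in m, angles in rad, forces in N, time in s.
With the tool pointing down it reaches from about 0.275 to 0.75 m from the base axis. Payload 10.2 kg.
Tool frame: the origin (TCP) lies at the very end of the fingers, on their centre line; the grasp point (between the pads) lies 19 mm behind it; z points along the fingers, y is the line along which they close (so a half turn about z gives the same grasp; the last joint's range is limited). The gripper opens to 88 mm and grips with 3 to 60 N. Pads are 18 mm wide; open, the fingers measure 123 mm over their backs; the gripper's body (75 mm by 187 mm) begins 45 mm behind the grasp point.
Start: joints at [-1.392, 0.313, 1.498, -0, 1.331, -0.223], TCP at [0.205, -0.483, 0.239] pointing down, gripper open.
Joint ranges: [-2.94, 2.94], [-0.97, 2.17], [0.19, 2.56], [-1.23, 4.37], [0.02, 3.11], [-2.88, 2.88]. Speed limits (rad/s): [2.39, 2.39, 3.01, 3.14, 3.14, 3.14].

### API

Orientations are given as a unit quaternion [w, x, y, z].
In Python, from plant import arm gives the robot as it stands.
- The arm moves only by the shell command python3 -m handwheel 'ROWS' [FORCE]. ROWS is a JSON list of rows, 1 to 12 of them, each of 7 numbers: dx, dy, dz in units of 20 mm, then a rotation vector rx, ry, rz in units of 0.05 rad, then the finger opening in m; each row is the pose to reach, as a shift and turn from the pose commanded when the command began, along the tool's axes at that moment; what a row does not reach only later rows make up. A row lasts 1/10 s, in which the tool goes at most 0.05 m and 0.15 rad, less where a joint would pass 70% of its speed; a pose out of reach is approached as far as the arm can. The fingers move at their own pace and stop on an object; FORCE is the grip in N (left out, the last holds). Time passes only in rows, so rows that do not move let the fingers close. It prints the time, the measured TCP pose, the force, the opening and the grip force at its end. Input that does not fit is refused with a message, and nothing moves.
- arm.state(): the state, without advancing time (a new reading comes with each control period).
- arm.capture(name): name is "side" or "top" or "wrist"; returns a dict with "image" (420x560x3 uint8, red, green, blue), "K" (3x3 intrinsics, pixels), "eye" and "attitude" of the camera in the world. Camera axes: x right, y down, z forward; pixel columns grow to the right and rows downward; lengths in m; the calibration is good to about 2 mm. A picture is of the moment at which its call begins. There is no depth.
- arm.job_done(): hands the job in; it is judged then, once.
The state is a dict: "t": time; "joint_pos": joint angles; "joint_velocities": joint speeds; "joint_efforts": joint torques, N m; "position": TCP position; "ee_rot": TCP orientation; "ft_force": force on the tool from outside, world axes, zero at the start; "torque": the same for the moment, N m; "grip_width": finger opening in m; "gripper_force": force on a finger pad.
Only numpy, scipy, OpenCV 4.12 (cv2) and the standard library are available. Lean on these libraries where they do the work, as an engineer would, in place of code of your own. Each camera call takes 0.05 s, during which the arm holds its last target. There are 200 camera calls.

### The job

Test the relay module with the orange head: lower the fixture's hinged cover gently onto its stop, then take the module from the rack, pass it upright down through the slot in the cover and press it onto the spring contacts below without forcing it. Nothing latches it and the springs push it back, so finish still gripping it there, upright and with the contacts well pressed down, for the reading. Leave the other modules in the rack, and the solder reel and the tip cleaner where they are.

Things in the scene. Friction and masses are not known exactly. Their poses are not given: they have to be found in the camera images.
- fixture: test fixture fixed on the bench: white case 300 (x) by 250 (y) by 75 mm high; origin: centre of the underside, z up, its -x side towards the robot (yaw within 0.35 rad). Red stop button on top at x -128, y +90 mm (102 mm high). A well 46 (x) by 84 (y) mm opens in its top, spring contacts at the bottom, both centred on the origin's vertical axis
- cover (a joint): hinge of the fixture's cover, a brown plate 160 (x) by 180 (y) by 10 mm with green corner pads and lip, 0.38 kg; rad, 0 = level on its stop (top face 88 mm above the bench), positive = opened upward, at most 1.3. Friction hinge at the far (+x) side, parallel to the fixture's y: the open cover leans up towards -x and stays at any angle; 1 to 3 N on the lip lowers it, 5 N lifts it
- cover_hinge (a point): point on the cover's hinge axis, in the middle of the cover's width, 83 mm above the bench and 85 mm towards the fixture's +x from its origin
- cover_lip (a point): middle of the top face of the cover's green lip handle (70 mm wide along y, 27 mm deep, 10 mm thick, at the free -x edge): 180 mm from the hinge axis along the plate, 5 mm above the plane through it. Turns with the cover: x along the plate to the hinge, z out of the top face. A place to push the cover down with closed fingertips
- slot (a point): centre of the slot's mouth, level with the top of the black collar (34 by 68 mm, 4 mm proud of the cover's top face), 85 mm from the hinge axis along the plate; turns with the cover. Through slot 16 mm (x) by 50 mm (y), 14 mm deep, mouth rounded with 4 mm radius. Cover down: mouth 92 mm above the bench, on the fixture origin's vertical axis
- contacts (a joint): travel of the spring contacts (two rows of brass pins, 10 by 42 mm) under the slot; m, 0 = free (pin tops 38 mm above the bench), 0.006 = bottomed, positive = pressed down. The push is 2.7 N to start and 8.1 N at the bottom
- rack: brown block fixed on the bench, 60 (x) by 196 (y) by 40 mm high, origin: centre of the underside, z up. Three upright pockets 18 (x) by 50 (y) mm, 34 mm deep (floor 6 mm above the bench), at y = -60, 0 and +60 mm, one module standing in each
- module: the relay module to test: white housing with an orange head, 14 (x) by 46 (y) by 110 mm high (z), 60 to 125 g; origin: centre of its foot, which has brass contact strips. Stands upright in one of the rack's pockets, its x and y along the rack's. It may go into the slot either way round
- module_head (a point): point inside the module's orange head, on its axis 92 mm above the foot and 18 mm below the top: the place to grip, across the 14 mm
- spare_a: another module of the same size, grey with a dark head, in the rack; origin: centre of its foot. To be left
- spare_b: another module of the same size, grey with a dark head, in the rack; origin: centre of its foot. To be left
- reel: reel of solder wire with green flanges, 56 mm across, 44 mm high, standing loose on the bench; origin: centre of its underside
- cleaner: tip cleaner, black pot with a steel rim and brass wool, 68 mm across, 44 mm high, loose on the bench; origin: centre of its underside
Not all that is in view belongs to the job. There is more than one size of the module; the job needs the largest.

How it is judged:
On the way, in this order (a step that is already met when the one before it is completed fails the run):
1. the cover is down on its stop (value of joint cover below 0.03 rad and velocity of joint cover above -0.05 rad/s), for 0.2 s.
2. the module's foot has passed down through the slot of the closed cover (value of joint cover below 0.04 rad and z of module in the frame of slot below -0.016 m and horizontal distance between module and slot below 0.008 m and angle between module's own z axis and vertical below 0.15 rad), for 0.1 s.
At the end, for the whole second after the job is handed in: The cover is down on its stop (within 0.04 rad); the module stands through the slot, its foot within 6 mm of the slot's axis and within 5 degrees of upright, at rest; it presses the spring contacts down by more than 2 mm of their 6 mm, and the fingers still grip it (more than 2 N) (value of joint cover below 0.04 rad and horizontal distance between module and slot below 0.006 m and z of module in the frame of fixture below 0.0365 m and angle between module's own z axis and vertical below 0.09 rad and value of joint contacts above 0.002 m and contact force between the fingers and module above 2 N and linear speed of module below 0.02 m/s); the arm keeps its last pose, push and grip.
It fails at once if the cover slams onto its stop (faster than 1.2 rad/s over the last 0.15 rad) (value of joint cover below 0.15 rad and velocity of joint cover below -1.2 rad/s).
It fails at once if the module is forced onto the fixture with more than 35 N (contact force between module and fixture above 35 N).
It fails at once if another module is pulled from its pocket or knocked over (distance of any of spare_a, spare_b from where it was at the start of the episode above 0.02 m).
It fails at once if the solder reel or the tip cleaner is pushed away (distance of any of reel, cleaner from where it was at the start of the episode above 0.025 m).
It also fails if it takes over 64 s, if anything falls off the work surface, if the arm or the gripper's body presses on something with over 40 N, if the wrist force passes 120 N, or if a joint passes its speed limit or range.

## Working session

There is one attempt and no reset: what is moved stays moved. The work goes in short steps, Python scripts to look and compute and a shell command to move; the robot and the scene stay as the last step left them, time stands still between calls to the robot, and variables do not carry over. Pictures are saved under pics/ and viewed, at most 10 in all, crops included, and the job is handed in when it is done.

```bash
ls; mkdir -p pics; cat > h.py <<'E'
import numpy as np, cv2, json
from scipy.spatial.transform import Rotation as R
def q2R(q): return R.from_quat([q[1],q[2],q[3],q[0]]).as_matrix()
def att(a):
    a=np.array(a,float)
    return a if a.shape==(3,3) else q2R(a)
def ray(c,u,v):
    d=att(c["attitude"])@np.linalg.inv(c["K"])@np.array([u,v,1.]); return np.array(c["eye"],float),d/np.linalg.norm(d)
def onz(c,u,v,z):
    e,d=ray(c,u,v); return e+d*(z-e[2])/d[2]
def proj(c,p):
    q=np.array(c["K"])@(att(c["attitude"]).T@(np.array(p)-c["eye"])); return q[:2]/q[2]
def tri(c1,p1,c2,p2):
    e1,d1=ray(c1,*p1); e2,d2=ray(c2,*p2)
    s=np.linalg.lstsq(np.stack([d1,-d2],1),e2-e1,rcond=None)[0]
    a=e1+s[0]*d1;b=e2+s[1]*d2
    return (a+b)/2,np.linalg.norm(a-b)
def save(c,n): cv2.imwrite("pics/%s.png"%n,c["image"][:,:,::-1])
E
python3 - <<'E'
from h import *
from plant import arm
import pickle
C={}
for n in("side","top","wrist"):
    C[n]=arm.capture(n); print(n,C[n]["eye"],np.round(C[n]["attitude"],3).tolist(),np.round(C[n]["K"],1).tolist()); 
pickle.dump(C,open("c0.pkl","wb"))
save(C["side"],"side0");save(C["top"],"top0")
print(arm.state())
E
```

```text
pics
side [ 0.4316409  -0.96482164  0.58982932] [-0.504, 0.859, -0.073, 0.05] [[388.0, 0.0, 281.2], [0.0, 388.0, 210.7], [0.0, 0.0, 1.0]]
top [ 0.51181657 -0.1218164   1.14504478] [-0.037, 0.713, -0.7, 0.02] [[515.9, 0.0, 277.7], [0.0, 515.9, 213.8], [0.0, 0.0, 1.0]]
wrist [ 0.27458581 -0.452278    0.38351763] [0.122, 0.825, -0.546, -0.082] [[318.4, 0.0, 279.3], [0.0, 318.4, 203.7], [0.0, 0.0, 1.0]]
{'t': 0.15, 'joint_pos': array([-1.39241579e+00,  3.13340577e-01,  1.49819909e+00, -2.74995831e-06,
        1.33095632e+00, -2.23404217e-01]), 'joint_velocities': array([ 0.00173921, -0.00278446, -0.0029748 , -0.00070527,  0.00036221,
        0.00021442]), 'joint_efforts': array([ 2.54656123e-03, -4.02302063e+01, -2.52316242e+01,  6.95569231e-02,
        3.43786413e-02, -6.57590863e-05]), 'position': array([ 0.20526567, -0.48304305,  0.23830665]), 'ee_rot': array([-4.51579904e-04,  9.79888735e-01,  1.99544140e-01,  8.83180016e-06]), 'ft_force': array([-0.38883769,  0.13701616, -0.9232282 ]), 'torque': array([ 0.00270901, -0.00974432,  0.01300529]), 'gripper_force': 0.0, 'grip_width': 0.08808728299717646}
```

View pics/side0.png

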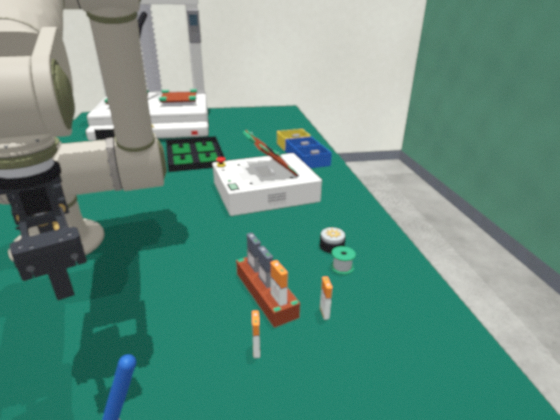

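View pics/top0.png

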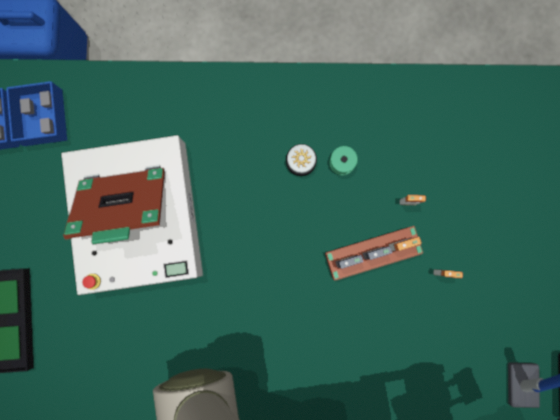

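The side view shows the open cover at about (275,155) with its green lip at (249,135). The rack is at (268,290), with the orange module at its near end (279,282), and two small decoys stand on the bench. The top view shows the fixture with corners near (62,153), (180,136), (202,277) and (78,294), the lip at (111,236) and the target head at (409,244).

```bash
cat > m.py <<'E'
from h import *
import pickle
C=pickle.load(open("c0.pkl","rb")); t,s=C["top"],C["side"]
def blobs(c,lo,hi,box,amin=15):
    hsv=cv2.cvtColor(c["image"],cv2.COLOR_RGB2HSV); m=cv2.inRange(hsv,lo,hi)
    k=np.zeros_like(m);x0,y0,x1,y1=box;k[y0:y1,x0:x1]=255;m&=k
    cs,_=cv2.findContours(m,cv2.RETR_EXTERNAL,cv2.CHAIN_APPROX_NONE)
    return sorted([x for x in cs if cv2.contourArea(x)>amin],key=cv2.contourArea)[::-1]
if __name__=="__main__":
    # case outline
    b=blobs(t,(0,0,150),(180,60,255),(50,120,215,305),100)
    pts=np.vstack(b); hull=cv2.convexHull(pts)
    w=np.array([onz(t,*p[0],0.075)[:2] for p in hull],np.float32)
    r=cv2.minAreaRect(w); print("case",r, cv2.boxPoints(r).tolist())
    print("caseapprox",cv2.approxPolyDP(hull,5,True)[:,0].tolist())
    b=blobs(t,(0,150,120),(6,255,255),(75,265,110,300),10)
    for x in b[:2]: (u,v),_=cv2.minEnclosingCircle(x); print("button",u,v,onz(t,u,v,.102))
    for n,c,box in(("top",t,(55,155,180,250)),("side",s,(235,120,310,185))):
        for x in blobs(c,(55,100,60),(85,255,255),box,4):
            M=cv2.minAreaRect(x); print("green",n,M)
    # head
    for x in blobs(t,(5,130,130),(20,255,255),(330,180,480,290)): 
        M=cv2.minAreaRect(x); print("orange",M, cv2.boxPoints(M).round().tolist(), onz(t,*M[0],.116))
    for x in blobs(t,(0,60,50),(15,220,255),(320,220,430,285),30):
        print("rackpart",cv2.minAreaRect(x))
    pr=np.vstack(blobs(t,(0,90,50),(14,255,175),(320,220,430,285),10)); h=cv2.convexHull(pr)
    w=np.array([onz(t,*p[0],0.04)[:2] for p in h],np.float32); print("rack",cv2.minAreaRect(w))
    for x in blobs(s,(5,130,130),(20,255,255),(240,250,340,340)): 
        print("sideorange",cv2.boundingRect(x), cv2.approxPolyDP(x,2,True)[:,0].tolist())
    I=t["image"][190:290,320:480];J=s["image"][110:200,200:330]
    cv2.imwrite("pics/crop.png",np.hstack([cv2.resize(t["image"][145:300,50:210,::-1],(400,388),interpolation=2),cv2.resize(t["image"][215:290,320:430,::-1],(400,388),interpolation=2)]))
E
python3 m.py
```

```text
case ((0.5920766592025757, 0.21900944411754608), (0.30260542035102844, 0.2533778250217438), 9.49637508392334) [[0.42194557189941406, 0.3189994990825653], [0.4637491703033447, 0.06909395754337311], [0.7622077465057373, 0.11901938915252686], [0.7204041481018066, 0.36892491579055786]]
caseapprox [[177, 135], [196, 276], [78, 294], [62, 153]]
button 89.0 281.5 [0.45110904 0.2843258  0.102     ]
green top ((68.0, 201.99996948242188), (25.999996185302734, 93.99998474121094), 0.0)
green top ((110.12227630615234, 235.4170379638672), (11.299997329711914, 37.4023323059082), 82.40535736083984)
green top ((149.4864959716797, 215.91891479492188), (10.192737579345703, 16.439899444580078), 80.53767395019531)
green top ((154.48077392578125, 173.40386962890625), (8.825225830078125, 14.512594223022461), 78.69007110595703)
green top ((84.489990234375, 183.92999267578125), (8.7681245803833, 14.283557891845703), 81.8698959350586)
green side ((272.0, 139.0), (38.0, 74.0), 90.0)
orange ((411.3620910644531, 240.3448028564453), (4.595726013183594, 14.837629318237305), 66.80140686035156) [[404.0, 241.0], [417
[... 532 characters left out ...]
0091781616211)
rack ((0.5213543176651001, -0.2986868917942047), (0.06119575351476669, 0.19857853651046753), 17.94743537902832)
sideorange (240, 259, 38, 55) [[245, 259], [240, 263], [240, 267], [274, 313], [271, 309], [277, 304], [269, 294], [269, 289], [262, 284]]
sideorange (271, 261, 16, 27) [[272, 261], [271, 275], [283, 287], [286, 285], [286, 271], [279, 264], [273, 264], [277, 261]]
sideorange (252, 311, 7, 24) [[253, 311], [254, 334], [258, 334], [258, 312]]
sideorange (322, 277, 10, 21) [[323, 277], [322, 287], [329, 297], [331, 286], [326, 285], [329, 281], [327, 277]]
sideorange (281, 291, 14, 20) [[289, 291], [288, 303], [282, 306], [281, 310], [293, 306], [289, 303], [294, 299]]
```

View pics/crop.png

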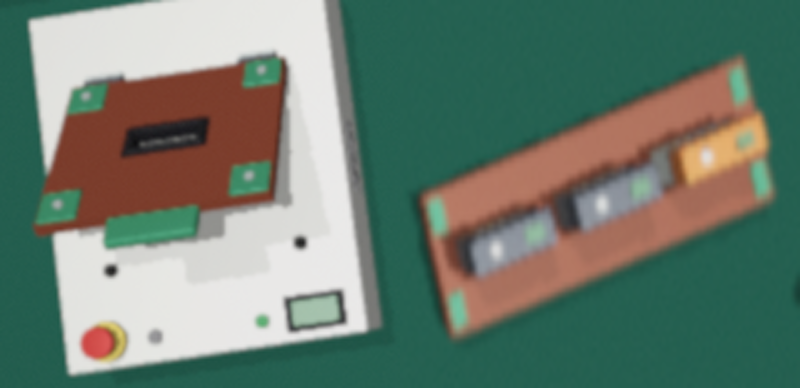

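```bash
cat >> h.py <<'E'
F=np.array([.592,.219,0]);YF=.166;FR=R.from_euler('z',YF).as_matrix()
def fx(p): return F+FR@np.array(p,float)
def cov(r,h,a,y=0): return fx([.085-r*np.cos(a)+h*np.sin(a),y,.083+r*np.sin(a)+h*np.cos(a)])
def delta(target,yaw,st):  # shift in tool axes + rz for tool pointing down, tool-x yaw
    T=q2R(st["ee_rot"]); G=R.from_euler('z',yaw).as_matrix()@np.diag([1,-1,-1])
    return np.round(T.T@(np.array(target)-st["position"]),4),np.round(R.from_matrix(T.T@G).as_rotvec(),4)
E
python3 - <<'E'
from m import *
from plant import arm
from scipy.optimize import minimize_scalar
# lip in top: (110.1,235.4); pads near lip & hinge
for a in np.arange(.3,1.31,.1): print(round(a,2),proj(t,cov(.18,.005,a)).round(1),proj(s,cov(.18,.005,a)).round(1),proj(t,cov(.085,.009,a)).round(1))
f=lambda a:np.linalg.norm(proj(t,cov(.18,.005,a))-[110.1,235.4])
r=minimize_scalar(f,bounds=(.1,1.3),method="bounded");a=r.x;print(a,r.fun,cov(.18,.005,a))
print(delta(cov(.18,.005,a)+[0,0,.05],YF,arm.state()),arm.state()["position"])
E
```

```text
0.3 [122.9 254.2] [238.8 155.6] [121.3 209. ]
0.4 [119.7 250.8] [240.6 150.4] [119.8 206.8]
0.5 [116.4 246.4] [243.  145.3] [118.4 204.2]
0.6 [113.1 241. ] [245.8 140.4] [116.9 201.3]
0.7 [109.7 234.7] [249.2 135.8] [115.5 198. ]
0.8 [106.5 227.6] [253.  131.4] [114.1 194.5]
0.9 [103.3 219.6] [257.1 127.4] [112.9 190.7]
1.0 [100.3 211. ] [261.7 123.8] [111.7 186.6]
1.1 [ 97.4 201.7] [266.5 120.7] [110.6 182.4]
1.2 [ 94.9 192. ] [271.6 118.1] [109.6 178.1]
1.3 [ 92.6 181.9] [276.8 116. ] [108.8 173.7]
0.6896394110826214 0.030089273692658538 [0.54201243 0.21062499 0.201384  ]
(array([ 0.5812, -0.5067, -0.0125]), array([-9.000e-04, -1.000e-04,  2.358e-01])) [ 0.20526567 -0.48304305  0.23830665]
```

The manual's scale: shifts go in units of 20 mm and turns go in units of 0.05 rad. Converting my numbers, -0.06 m is -3, -0.05 m is -2.5, 0.236 rad is 4.72.

```bash
python3 -m handwheel '[[0,0,-2.5,0,0,0,0],[5,-4.5,-3,0,0,2,0],[29,-25.35,-3,0,0,4.72,0],[29,-25.35,-3,0,0,4.72,0],[29,-25.35,-3,0,0,4.72,0],[29,-25.35,-3,0,0,4.72,0],[29,-25.35,-3,0,0,4.72,0],[29,-25.35,-3,0,0,4.72,0],[29,-25.35,-3,0,0,4.72,0],[29,-25.35,-3,0,0,4.72,0],[29,-25.35,-3,0,0,4.72,0],[29,-25.35,-3,0,0,4.72,0]]' 20
```

```text
t: 1.35
position: [0.445, 0.014, 0.2969]
ee_rot: [0.0, 0.997, 0.083, 0.0]
ft_force: [0.6, -0.7, -0.0]
grip_width: 0.0002
gripper_force: 0.0
```

In the tool's units: 0.3 m is 15, -0.14 m is -7.

```bash
python3 -m handwheel '[[15,-7,0,0,0,0,0],[0,0,0,0,0,0,0]]' >/dev/null 2>&1 & sleep 0; wait; true
```

```text
(no output)
```

That second command was needless: it stepped out one row and came back. I'll check the state and work out what's left.

```bash
python3 - <<'E'
from h import *
from plant import arm
st=arm.state();print(st["t"],st["position"],st["ee_rot"])
print(delta(cov(.18,.005,.69)+[0,0,.03],YF,st))
for a in (.69,.6,.5,.4,.3,.2,.1,0): print(a,(FR.T@(cov(.18,.005,a)-cov(.18,.005,.69))).round(4))
E
```

```text
1.55 [0.4518527  0.01675136 0.28984688] [-0.00264802  0.99601564  0.08895511 -0.00572861]
(array([ 0.1238, -0.1745,  0.0582]), array([-0.0062,  0.011 ,  0.0121]))
0.69 [0. 0. 0.]
0.6 [-0.0101  0.     -0.0127]
0.5 [-0.0199 -0.     -0.0277]
0.4 [-0.0282 -0.     -0.0437]
0.3 [-0.0348  0.     -0.0605]
0.2 [-0.0398 -0.     -0.0778]
0.1 [-0.043   0.     -0.0955]
0 [-0.0444 -0.     -0.1134]
```

In the tool's units: -0.1745 m is -8.725, 0.124 m is 6.2, 0.012 rad is 0.24.

```bash
python3 -m handwheel '[[0,0,0,0,0,0,0],[6.2,-8.725,1.5,0,0,0.24,0],[6.2,-8.725,1.5,0,0,0.24,0],[6.2,-8.725,1.5,0,0,0.24,0],[6.2,-8.725,1.5,0,0,0.24,0],[6.2,-8.725,1.5,0,0,0.24,0],[6.2,-8.725,1.5,0,0,0.24,0],[6.2,-8.725,1.5,0,0,0.24,0]]' 
python3 - <<'E'
from h import *
from plant import arm
st=arm.state();print(st["position"],st["ee_rot"])
print(delta(cov(.18,.005,.69),YF,st))
c=arm.capture("side");save(c,"side1");cv2.imwrite("pics/side1c.png",cv2.resize(c["image"][80:200,170:340,::-1],(680,480)))
E
```

```text
t: 2.35
position: [0.5379, 0.2038, 0.2671]
ee_rot: [0.0, 0.997, 0.077, 0.0]
ft_force: [0.2, 0.0, -0.7]
grip_width: 0.0004
gripper_force: 0.0
[0.53788226 0.2038173  0.26709256] [1.18111289e-04 9.97054775e-01 7.66925612e-02 1.10576417e-04]
(array([ 0.0052, -0.0061,  0.0657]), array([ 0.0003, -0.0002, -0.0125]))
```

View pics/side1c.png

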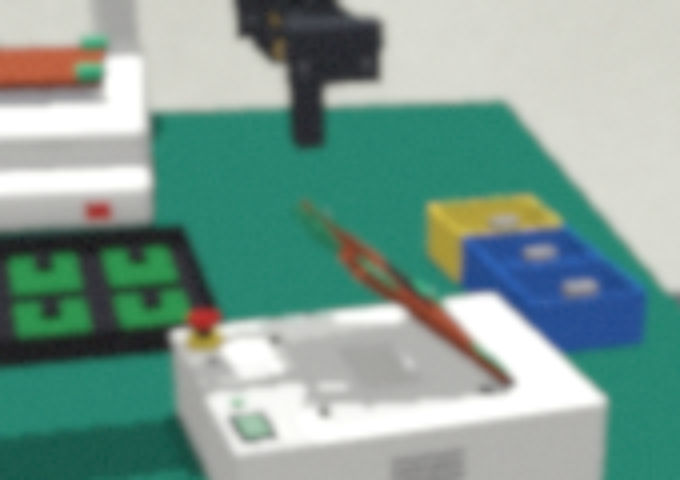

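The fingertips are directly above the lip, at crop (308,145) against the lip at (310,210). Next I follow its arc down.

In the tool's units: 0.05 m is 2.5, -0.023 m is -1.15.

```bash
python3 -m handwheel '[[0.25,-0.3,1.5,0,0,0,0],[0.25,-0.3,2.5,0,0,0,0],[0.25,-0.3,2.9,0,0,0,0],[0.15,-0.3,3.25,0,0,0,0],[0,-0.3,3.6,0,0,0,0],[-0.25,-0.3,3.95,0,0,0,0],[-0.5,-0.3,4.3,0,0,0,0],[-0.75,-0.3,4.65,0,0,0,0],[-0.95,-0.3,5.05,0,0,0,0],[-1.15,-0.3,5.45,0,0,0,0],[-1.15,-0.3,5.45,0,0,0,0]]'
python3 - <<'E'
from h import *
from plant import arm
st=arm.state()
print(st["ft_force"],FR.T@(st["position"]-F))
from m import blobs
from scipy.optimize import minimize_scalar
c=arm.capture("top")
for x in blobs(c,(55,100,60),(85,255,255),(78,150,180,275),20): print(cv2.minAreaRect(x))
for a in (.2,.3,.4,.5): print(a,[proj(c,cov(*p)).round(0).tolist() for p in((.18,.005,a),(.165,.005,a,-.08))])
E
```

```text
t: 3.5
position: [0.5134, 0.2068, 0.1565]
ee_rot: [0.0, 0.997, 0.077, -0.001]
ft_force: [-0.6, 0.3, 0.1]
grip_width: 0.0005
gripper_force: 0.0
[-0.5738968   0.31636703  0.0843451 ] [-0.07957209  0.00093479  0.15647909]
((156.0, 177.0), (12.0, 12.0), 90.0)
((86.0, 187.0), (12.0, 12.0), 90.0)
((158.9423065185547, 231.21153259277344), (12.159199714660645, 10.78638744354248), 78.69007110595703)
((131.5, 250.0), (10.0, 11.0), 90.0)
0.2 [[126.0, 257.0], [165.0, 244.0]]
0.3 [[123.0, 254.0], [163.0, 241.0]]
0.4 [[120.0, 251.0], [161.0, 238.0]]
0.5 [[116.0, 246.0], [158.0, 233.0]]
```

```bash
python3 -m handwheel '[[-0.2,0,0.4,0,0,0,0],[-0.35,0,0.8,0,0,0,0],[-0.45,0,1.2,0,0,0,0],[-0.575,0,1.6,0,0,0,0],[-0.65,0,2,0,0,0,0],[-0.725,0,2.4,0,0,0,0],[-0.8,0,2.75,0,0,0,0],[-0.8,0,3,0,0,0,0],[-0.8,0,3.2,0,0,0,0],[-0.8,0,3.35,0,0,0,0],[-0.8,0,3.4,0,0,0,0]]'; python3 -m handwheel '[[0,0,0.075,0,0,0,0],[0,0,0.125,0,0,0,0],[0,0,0.125,0,0,0,0]]'
```

```text
t: 4.65
position: [0.4986, 0.2044, 0.0895]
ee_rot: [0.0, 0.997, 0.077, -0.0]
ft_force: [-0.8, -0.3, 1.3]
grip_width: 0.0004
gripper_force: 0.6
t: 4.95
position: [0.4988, 0.2044, 0.0884]
ee_rot: [0.0, 0.997, 0.077, 0.0]
ft_force: [-5.1, -2.8, 11.5]
grip_width: 0.0002
gripper_force: 5.1
```

In the tool's units: 0.25 m is 12.5, 0.15 m is 7.5, -0.15 rad is -3.

```bash
python3 -m handwheel '[[0,0,0,0,0,0,0],[0,0,-0.5,0,0,0,0],[0,0,-2.5,0,0,0,0],[0,0,-5,0,0,0,0],[0,0,-7,0,0,0,0],[0,2.5,-7,0,0,-3,0.04],[0,5,-7,0,0,-6,0.04],[0,7.5,-7,0,0,-9,0.04],[0,10,-7,0,0,-12,0.04],[0,12.5,-7,0,0,-15,0.04],[0,15,-7,0,0,-18,0.04],[0,17.5,-7,0,0,-21,0.04]]'
python3 - <<'E'
from m import *
from plant import arm
st=arm.state();print(st["position"])
print(delta([.5395,-.356,.2],.313+np.pi/2,st))
T=arm.capture("top"); S=arm.capture("side"); pickle.dump((T,S),open("c1.pkl","wb"))
for c in(T,): print("slot pred",proj(c,fx([0,0,.092])),"lip",proj(c,fx([-.095,0,.088])), "collar corners",[proj(c,fx([x,y,.092])).round(1).tolist() for x in(-.017,.017) for y in(-.034,.034)])
g=[cv2.minAreaRect(x) for x in blobs(T,(55,100,60),(85,255,255),(78,150,190,275),20)]; print([(np.round(q[0],1).tolist(),np.round(q[1],1).tolist(),(FR.T@(onz(T,*q[0],.088)-F)).round(4).tolist()) for q in g])
for x in blobs(T,(0,0,0),(180,255,55),(90,170,160,250),30):
    q=cv2.minAreaRect(x); print("dark",q,FR.T@(onz(T,*q[0],.092)-F))
im=T["image"][150:300,50:210,::-1]; cv2.imwrite("pics/top1c.png",cv2.resize(im,(640,600),interpolation=2))
E
```

```text
t: 6.15
position: [0.5478, -0.1131, 0.228]
ee_rot: [0.0, 0.848, 0.53, 0.0]
ft_force: [0.1, -0.5, 0.3]
grip_width: 0.0399
gripper_force: 0.0
[ 0.54782948 -0.11311019  0.22795294]
(array([-0.222 ,  0.0988,  0.028 ]), array([ 1.000e-03,  2.000e-04, -7.661e-01]))
slot pred [125.59920978 213.16279994] lip [131.8043092  258.87751888] collar corners [[142.9, 218.9], [110.3, 223.7], [140.8, 202.6], [108.4, 207.5]]
[([132.4, 258.1], [11.0, 32.0], [-0.0936, -0.0015, 0.088]), ([94.8, 248.6], [12.8, 12.8], [-0.0628, 0.0735, 0.088]), ([164.5, 238.3], [12.4, 12.6], [-0.0631, -0.0724, 0.088]), ([88.0, 189.5], [13.0, 12.0], [0.0612, 0.0732, 0.088]), ([157.0, 179.5], [13.0, 12.0], [0.0605, -0.0724, 0.088])]
dark ((126.1564712524414, 213.37652587890625), (13.251747131347656, 29.569198608398438), 81.46923065185547) [-0.00061003 -0.00109174  0.092     ]
```

View pics/top1c.png

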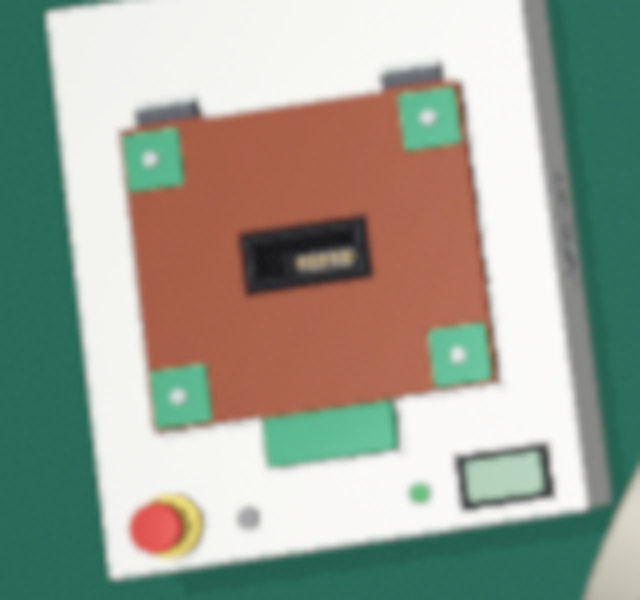

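The cover is level on its stop. The collar centre is at about (126,213) in the top image and the brass contacts show through the slot. On to the module.

In the tool's units: -0.222 m is -11.1, 0.028 m is 1.4, -0.766 rad is -15.32.

```bash
python3 -m handwheel '[[-11.1,4.95,0,0,0,-15.32,0.04],[-11.1,4.95,0,0,0,-15.32,0.04],[-11.1,4.95,0,0,0,-15.32,0.04],[-11.1,4.95,0,0,0,-15.32,0.04],[-11.1,4.95,0,0,0,-15.32,0.04],[-11.1,4.95,0,0,0,-15.32,0.04],[-11.1,4.95,1.4,0,0,-15.32,0.04],[-11.1,4.95,1.4,0,0,-15.32,0.04]]'
python3 - <<'E'
from m import *
from plant import arm
st=arm.state();print(st["position"])
print(delta([.5395,-.356,.2],.313+np.pi/2,st))
c=arm.capture("wrist"); save(c,"w1")
print([proj(c,[.5395,-.356,z]) for z in(.116,.2)])
for x in blobs(c,(5,130,130),(20,255,255),(0,0,560,420),60):
    M=cv2.minAreaRect(x); print("orange",M,onz(c,*M[0],.116))
E
```

```text
t: 7.05
position: [0.5374, -0.353, 0.1964]
ee_rot: [-0.003, 0.591, 0.807, 0.0]
ft_force: [0.5, 0.3, -0.4]
grip_width: 0.0399
gripper_force: 0.0
[ 0.53737086 -0.35298185  0.19639407]
(array([-0.0035,  0.0011, -0.0036]), array([-0.0026, -0.0051, -0.0069]))
[array([280.92727235, 219.17573909]), array([281.4035128 , 275.22302967])]
orange ((282.0, 126.0), (234.0, 70.0), 90.0) [ 0.51965397 -0.29079951  0.116     ]
orange ((370.4747619628906, 250.01467895507812), (21.084081649780273, 43.34385681152344), 33.2748908996582) [ 0.61323688 -0.35925106  0.116     ]
orange ((196.42308044433594, 261.1153564453125), (7.488452911376953, 23.02005958557129), 33.6900634765625) [ 0.48683988 -0.40911944  0.116     ]
```

View pics/w1.png

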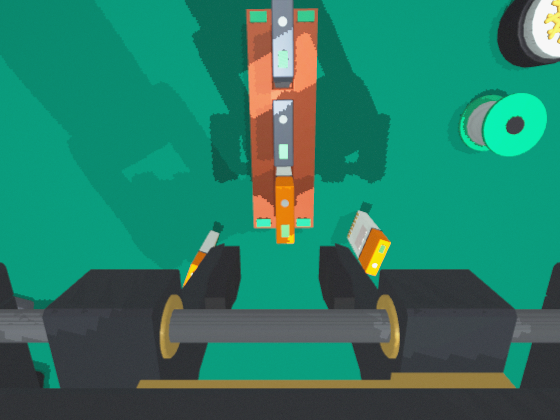

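The wrist view shows the orange head's top face spanning about (275–295, 178–243), lined up between the fingers. The decoys at (205,250) and (370,245) are outside them.

In the tool's units: -0.003 m is -0.15, 0.001 m is 0.05, -0.007 rad is -0.14.

```bash
python3 -m handwheel '[[0,0,0,0,0,-0.14,0.04],[-0.15,0.05,0,0,0,-0.14,0.04],[-0.15,0.05,0,0,0,-0.14,0.04]]'
python3 - <<'E'
from m import *
from plant import arm
st=arm.state();print(st["position"])
c=arm.capture("wrist"); 
print(proj(c,[.5395,-.356,.116]))
for x in blobs(c,(10,180,120),(20,255,255),(230,165,330,255),60):
    M=cv2.minAreaRect(x); p=onz(c,*M[0],.116); print("orange",M,p,[onz(c,*q,.116)[:2].round(4).tolist() for q in cv2.boxPoints(M)])
    print(delta([p[0],p[1],.081],.313+np.pi/2,st))
print(delta([.5395,-.356,.081],.313+np.pi/2,st))
cv2.imwrite("pics/w2c.png",cv2.resize(c["image"][160:260,220:345,::-1],(750,600),interpolation=2))
E
```

```text
t: 7.4
position: [0.5405, -0.3569, 0.2003]
ee_rot: [0.001, 0.588, 0.809, -0.0]
ft_force: [0.5, 0.3, -0.2]
grip_width: 0.0399
gripper_force: 0.0
[ 0.54047826 -0.35686098  0.20032096]
[278.17255429 211.01142837]
orange ((281.5, 201.5), (65.0, 19.0), 90.0) [ 0.53956942 -0.34805956  0.116     ] [[0.5253, -0.3267], [0.5385, -0.3224], [0.5547, -0.3708], [0.5407, -0.3754]]
(array([0.0088, 0.0018, 0.1193]), array([0.0008, 0.0015, 0.0011]))
(array([ 0.0013, -0.0008,  0.1193]), array([0.0008, 0.0015, 0.0011]))
```

View pics/w2c.png

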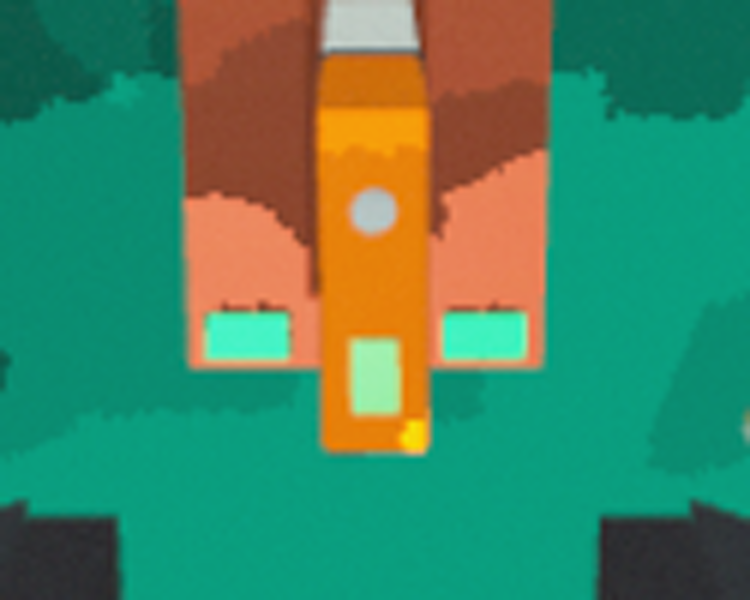

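In the tool's units: 0.12 m is 6, 0.08 m is 4.

```bash
python3 -m handwheel '[[0.15,0.08,2,0,0,0,0.04],[0.15,0.08,4,0,0,0,0.04],[0.15,0.08,5.5,0,0,0,0.04],[0.15,0.08,6,0,0,0,0.04],[0.15,0.08,6,0,0,0,0.04]]' ; python3 -m handwheel '[[0,0,0,0,0,0,0.004],[0,0,0,0,0,0,0.004],[0,0,0,0,0,0,0.004],[0,0,0,0,0,0,0.004],[0,0,0,0,0,0,0.004]]' 35; python3 -m handwheel '[[0,0,0,0,0,0,0.004],[0,0,0,0,0,0,0.004]]'
```

```text
t: 7.95
position: [0.5405, -0.3531, 0.0789]
ee_rot: [-0.001, 0.588, 0.809, 0.0]
ft_force: [-0.6, 0.3, 0.0]
grip_width: 0.0403
gripper_force: 0.0
t: 8.45
position: [0.541, -0.3536, 0.0804]
ee_rot: [0.001, 0.588, 0.809, -0.0]
ft_force: [0.5, -0.0, 6.0]
grip_width: 0.0138
gripper_force: 35.0
t: 8.65
position: [0.5411, -0.3536, 0.0804]
ee_rot: [0.001, 0.588, 0.809, -0.0]
ft_force: [-0.1, 0.3, 6.0]
grip_width: 0.0135
gripper_force: 35.0
```

In the tool's units: -0.17 m is -8.5, -0.16 m is -8.

```bash
python3 -m handwheel '[[0,0,-0.5,0,0,0,0.004],[0,0,-2,0,0,0,0.004],[0,0,-4,0,0,0,0.004],[0,0,-6,0,0,0,0.004],[0,0,-8,0,0,0,0.004],[0,0,-8.5,0,0,0,0.004],[0,0,-8.5,0,0,0,0.004]]'; python3 - <<'E'
from m import *
from plant import arm
st=arm.state();print(st["position"])
print(delta([.5912,.2187,.25],YF+np.pi/2,st))
E
```

```text
t: 9.35
position: [0.5408, -0.3535, 0.2508]
ee_rot: [0.001, 0.588, 0.809, -0.0]
ft_force: [0.1, -0.4, -1.4]
grip_width: 0.0137
gripper_force: 35.0
[ 0.54080339 -0.35346687  0.25077752]
(array([ 5.286e-01,  2.247e-01, -2.000e-04]), array([0.0014, 0.0022, 0.1481]))
```

In the tool's units: 0.5 m is 25, 0.48 m is 24, 0.148 rad is 2.96.

```bash
python3 -m handwheel '[[1.5,0.65,0,0,0,0,0.004],[3.75,1.6,0,0,0,0.4,0.004],[6,2.5,0,0,0,0.8,0.004],[8.25,3.5,0,0,0,1.2,0.004],[10.5,4.5,0,0,0,1.6,0.004],[12.75,5.4,0,0,0,2,0.004],[15,6.4,0,0,0,2.4,0.004],[17.25,7.35,0,0,0,2.96,0.004],[19.5,8.3,0,0,0,2.96,0.004],[21.75,9.25,0,0,0,2.96,0.004],[24,10.2,0,0,0,2.96,0.004],[25,10.65,0,0,0,2.96,0.004]]'; python3 -m handwheel '[[0.95,0.75,0,0,0,0,0.004],[1.4,0.6,0,0,0,0,0.004],[1.4,0.6,0,0,0,0,0.004],[1.4,0.6,0,0,0,0,0.004],[1.4,0.6,0,0,0,0,0.004],[1.4,0.6,0,0,0,0,0.004]]'
python3 - <<'E'
from m import *
from plant import arm
st=arm.state();print(st["position"],st["ft_force"])
print(delta([.5912,.2187,.25],YF+np.pi/2,st))
c=arm.capture("side");cv2.imwrite("pics/s3c.png",cv2.resize(c["image"][60:220,180:340,::-1],(600,600),interpolation=2))
w=arm.capture("wrist");save(w,"w3");pickle.dump((c,w),open("c3.pkl","wb"))
E
```

```text
t: 10.55
position: [0.5876, 0.1918, 0.2468]
ee_rot: [-0.002, 0.645, 0.764, -0.001]
ft_force: [0.5, -0.8, -0.2]
grip_width: 0.0137
gripper_force: 35.0
t: 11.15
position: [0.596, 0.2168, 0.2494]
ee_rot: [0.0, 0.646, 0.763, -0.0]
ft_force: [0.6, -0.3, -0.8]
grip_width: 0.0136
gripper_force: 35.0
[0.5959648  0.21679786 0.24939476] [ 0.56226195 -0.27660384 -0.80386123]
(array([ 0.0027, -0.0044, -0.0006]), array([-0.    ,  0.0001, -0.001 ]))
```

View pics/w3.png

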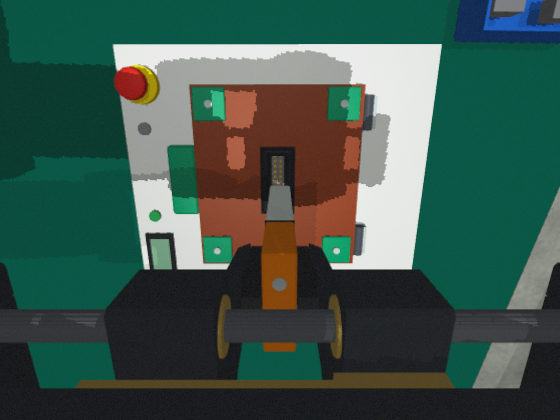

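View pics/s3c.png

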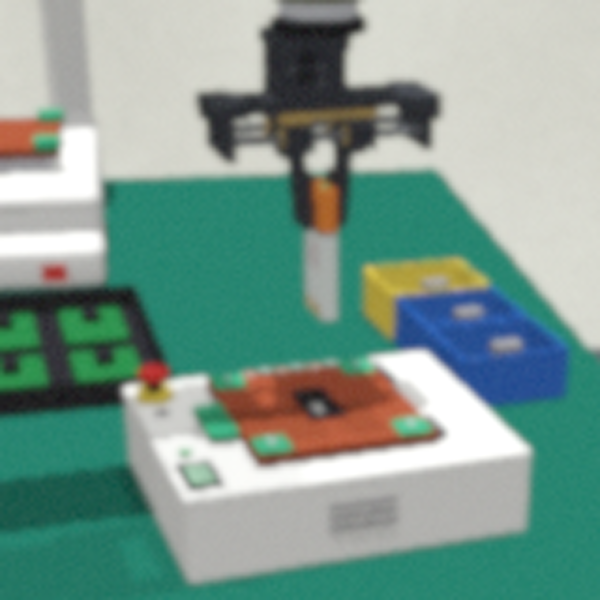

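The wrist view shows the module gripped upright, its foot edge at (280,187). The collar spans (261–295, 147–213). The side view shows the module hanging straight above the slot.

```bash
python3 - <<'E'
from m import *
c,w=pickle.load(open("c3.pkl","rb"))
P=np.array([.5960,.2168,.2494]);G=R.from_euler('z',YF+np.pi/2).as_matrix()@np.diag([1,-1,-1])
hsv=cv2.cvtColor(w["image"],cv2.COLOR_RGB2HSV)
tl=lambda u,v,z:(G.T@(onz(w,u,v,z)-P)).round(4)
print("slot top-cam in tool",G.T@(np.array([.5912,.2187,.092])-P))
b=blobs(w,(0,0,0),(180,255,60),(250,135,305,230),40)
for x in b: print("dark",cv2.boundingRect(x),cv2.minAreaRect(x))
print(tl(278,180,.092),"far edge mid",tl(278,147,.092),"L/R",tl(261,180,.092),tl(295,180,.092))
g=[q for x in blobs(w,(65,100,60),(85,255,255),(190,80,365,268),150) for q in [cv2.minAreaRect(x)]]
for q in g: print("pad",np.round(q[0],1),np.round(q[1],1),tl(*q[0],.088))
# foot edge profile along column 280
print(w["image"][178:226:2,280].tolist()); print(w["image"][192,262:300].tolist())
for v in(185,187,189): print("foot edge",v,tl(280,v,.175)) 
print("head top near edge(222)",tl(280,222,.2494+.0356))
E
```

```text
slot top-cam in tool [ 0.00266703 -0.00442006  0.1574    ]
dark (260, 147, 35, 66) ((276.9999694824219, 179.49996948242188), (33.99999237060547, 64.99998474121094), 0.0)
[ 0.009  -0.0013  0.1574] far edge mid [ 0.0408 -0.0012  0.1574] L/R [ 0.009  -0.0178  0.1574] [0.009  0.0152 0.1574]
pad [207.5 103.5] [33. 33.] [ 0.0801 -0.0658  0.1614]
pad [343.5 103.5] [33. 33.] [0.0798 0.0591 0.1614]
pad [217.5 249. ] [26. 29.] [-0.066  -0.0652  0.1614]
pad [336. 249.] [26. 28.] [-0.0663  0.0595  0.1614]
pad [194.  179.5] [67.  8.] [ 0.0088 -0.084   0.1614]
[[86, 76, 57], [102, 85, 41], [114, 94, 47], [88, 75, 39], [106, 111, 103], [110, 115, 112], [108, 113, 110], [108, 114, 109], [107, 116, 112], [108, 113, 110], [107, 113, 110], [108, 114, 110], [108, 115, 110], [107, 113, 110], [109, 115, 110], [104, 110, 106], [104, 110, 105], [105, 112, 107], [104, 112, 106], [104, 109, 104], [106, 112, 107], [57, 60, 58], [100, 52, 13], [112, 60, 12]]
[[26, 23, 23], [19, 21, 24], [24, 24, 22], [27, 25, 28], [16, 19, 21], [26, 24, 28], [27, 28, 28], [68, 72, 70], [109, 114, 110], [109, 116, 109], [110, 115, 110], [108, 113, 108], [110, 115, 111], [110, 114, 112], [108, 112, 110], [109, 116, 111], [108, 112, 108], [109, 114, 110], [108, 114, 109], [106, 114, 109], [106, 112, 109], [107, 113, 109], [110, 115, 111], [109, 116, 111], [108, 114, 111], [108, 114, 111], [108, 114, 111], [105, 110, 104], [88, 89, 77], [24, 23, 22], [17, 17, 20], [22, 14, 20], [46, 27, 26], [76, 36, 22], [75, 34, 16], [75, 37, 20], [78, 37, 25], [75, 35, 18]]
foot edge 185 [0.0241 0.0005 0.0744]
foot edge 187 [0.0226 0.0004 0.0744]
foot edge 189 [0.0211 0.0004 0.0744]
head top near edge(222) [ 0.0367  0.0002 -0.0356]
```

Top and wrist views agree on a relative shift of about (+5.6, −2.5) mm. I'll lower to just above the mouth and compare the foot with the slot directly.

In the tool's units: -0.0025 m is -0.125, 0.072 m is 3.6.

```bash
python3 -m handwheel '[[0.275,-0.125,1,0,0,0,0.004],[0.275,-0.125,2.5,0,0,0,0.004],[0.275,-0.125,3.5,0,0,0,0.004],[0.275,-0.125,3.6,0,0,0,0.004],[0.275,-0.125,3.6,0,0,0,0.004]]'
python3 - <<'E'
from m import *
from plant import arm
st=arm.state();P=st["position"];G=q2R(st["ee_rot"]);print(P,st["ft_force"])
w=arm.capture("wrist");pickle.dump(w,open("c4.pkl","wb"))
cv2.imwrite("pics/w4c.png",cv2.resize(w["image"][90:270,180:380,::-1],(660,594),interpolation=2))
tl=lambda u,v,z:(G.T@(onz(w,u,v,z)-P)).round(4)
for x in blobs(w,(0,0,0),(180,255,60),(245,110,310,240),40): print("dark",cv2.boundingRect(x))
for x in blobs(w,(65,100,60),(85,255,255),(170,60,385,290),150): q=cv2.minAreaRect(x); print("pad",np.round(q[0],1),np.round(q[1],1),tl(*q[0],.088))
h=P[2]-.0744;print("foot z",h)
for v in (165,175,185,195): print(v,tl(280,v,h),tl(280,v,.092))
E
```

```text
t: 11.75
position: [0.5928, 0.2225, 0.1778]
ee_rot: [0.0, 0.646, 0.763, 0.0]
ft_force: [0.1, 0.1, -0.2]
grip_width: 0.0136
gripper_force: 35.0
[0.59275436 0.22254572 0.17781563] [ 0.08692108  0.09060986 -0.2200581 ]
dark (257, 166, 46, 74)
pad [191.  111.5] [43. 42.] [ 0.0738 -0.0626  0.0898]
pad [364.  111.5] [43. 40.] [0.0736 0.0601 0.0898]
pad [175. 206.] [84. 10.] [ 0.0036 -0.0808  0.0898]
foot z 0.10341562532688162
165 [0.0382 0.0004 0.0744] [0.0362 0.0005 0.0858]
175 [0.0311 0.0004 0.0744] [0.0287 0.0004 0.0858]
185 [0.0239 0.0004 0.0744] [0.0211 0.0004 0.0858]
195 [0.0165 0.0004 0.0744] [0.0134 0.0004 0.0858]
```

View pics/w4c.png

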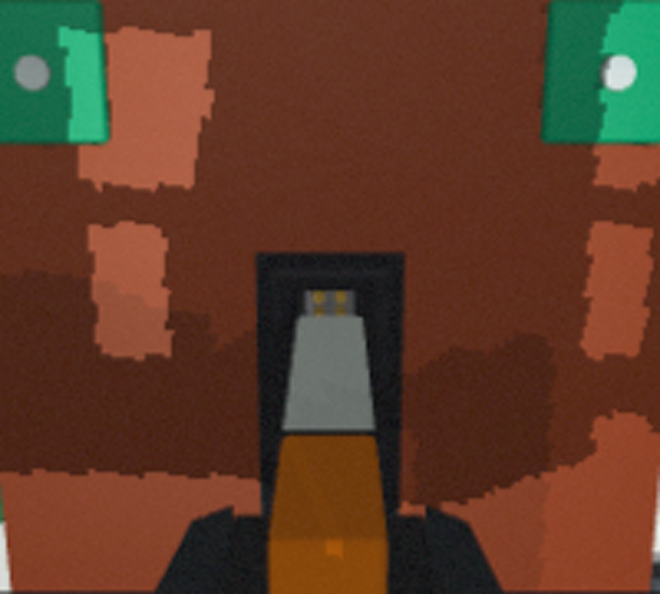

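The foot (280.6 px) is centred in the collar (280.3 px). Along the slot they agree within about 0.5 mm, so I'm inserting slowly.

In the tool's units: 0.02 m is 1, 0.017 m is 0.85.

```bash
python3 -m handwheel '[[0,0,0.3,0,0,0,0.004],[0,0,0.55,0,0,0,0.004],[0,0,0.7,0,0,0,0.004],[0,0,0.85,0,0,0,0.004],[0,0,1,0,0,0,0.004],[0,0,1,0,0,0,0.004]]'
```

```text
t: 12.4
position: [0.5924, 0.2227, 0.1569]
ee_rot: [-0.0, 0.646, 0.763, -0.0]
ft_force: [0.7, 1.2, -1.1]
grip_width: 0.0138
gripper_force: 35.0
```

In the tool's units: 0.034 m is 1.7, 0.029 m is 1.45.

```bash
python3 -m handwheel '[[0,0,0.2,0,0,0,0.004],[0,0,0.45,0,0,0,0.004],[0,0,0.7,0,0,0,0.004],[0,0,0.95,0,0,0,0.004],[0,0,1.2,0,0,0,0.004],[0,0,1.45,0,0,0,0.004],[0,0,1.7,0,0,0,0.004],[0,0,1.7,0,0,0,0.004]]'; python3 -m handwheel '[[0,0,0.1,0,0,0,0.004],[0,0,0.15,0,0,0,0.004],[0,0,0.15,0,0,0,0.004]]'
```

```text
t: 13.2
position: [0.5923, 0.2226, 0.1225]
ee_rot: [-0.0, 0.646, 0.763, -0.001]
ft_force: [-0.4, -0.2, -0.6]
grip_width: 0.0135
gripper_force: 35.0
t: 13.5
position: [0.5926, 0.2226, 0.1203]
ee_rot: [-0.0, 0.646, 0.763, 0.0]
ft_force: [0.4, 0.3, -0.7]
grip_width: 0.0138
gripper_force: 35.0
```

```bash
python3 -m handwheel '[[0,0,0.1,0,0,0,0.004],[0,0,0.2,0,0,0,0.004],[0,0,0.3,0,0,0,0.004],[0,0,0.3,0,0,0,0.004]]'; python3 -m handwheel '[[0,0,0.05,0,0,0,0.004],[0,0,0.1,0,0,0,0.004],[0,0,0.1,0,0,0,0.004],[0,0,0.1,0,0,0,0.004]]';python3 -m handwheel '[[0,0,0.05,0,0,0,0.004],[0,0,0.1,0,0,0,0.004],[0,0,0.1,0,0,0,0.004],[0,0,0.1,0,0,0,0.004]]'
```

```text
t: 13.9
position: [0.5924, 0.2226, 0.1139]
ee_rot: [-0.0, 0.646, 0.763, -0.0]
ft_force: [-0.1, -0.2, -0.8]
grip_width: 0.0134
gripper_force: 35.0
t: 14.3
position: [0.5927, 0.2227, 0.1124]
ee_rot: [0.0, 0.646, 0.763, 0.0]
ft_force: [-0.4, 0.5, -0.2]
grip_width: 0.0137
gripper_force: 35.0
t: 14.7
position: [0.5927, 0.2227, 0.1106]
ee_rot: [0.0, 0.646, 0.763, 0.0]
ft_force: [-1.2, 0.4, 1.9]
grip_width: 0.014
gripper_force: 35.0
```

Contact began at about TCP z 0.111, a rise of about 2.8 N. I'll press about 3.5 mm further.

The manual's scale: shifts go in units of 20 mm and turns go in units of 0.05 rad. Converting my numbers, 0.002 m is 0.1, 0.001 m is 0.05.

```bash
python3 -m handwheel '[[0,0,0.05,0,0,0,0.004],[0,0,0.1,0,0,0,0.004],[0,0,0.1,0,0,0,0.004],[0,0,0.1,0,0,0,0.004]]'; python3 -m handwheel '[[0,0,0.05,0,0,0,0.004],[0,0,0.1,0,0,0,0.004],[0,0,0.1,0,0,0,0.004],[0,0,0.1,0,0,0,0.004],[0,0,0.1,0,0,0,0.004]]'; python3 - <<'E'
from plant import arm
for i in range(4): arm.capture("side"); s=arm.state(); print(s["position"],s["ft_force"])
E
```

```text
t: 15.1
position: [0.5927, 0.2227, 0.1086]
ee_rot: [0.0, 0.646, 0.763, 0.0]
ft_force: [-0.9, 0.1, 5.4]
grip_width: 0.0136
gripper_force: 35.0
t: 15.6
position: [0.5928, 0.2227, 0.1068]
ee_rot: [0.0, 0.646, 0.763, 0.0]
ft_force: [-0.9, 0.1, 5.5]
grip_width: 0.0136
gripper_force: 35.0
[0.59277419 0.2227506  0.10681105] [0.07696577 0.60941147 6.9434784 ]
[0.59279757 0.22271024 0.10681153] [-2.38946240e-01  2.63092073e-03  6.44573383e+00]
[0.59280755 0.22271619 0.10681294] [0.24341307 0.09052273 6.51873872]
[0.59278552 0.22271592 0.10679716] [-0.99423583  0.15266033  6.23266021]
```

```bash
python3 -c "
from plant import arm
print(arm.job_done())"
```

```text
the job is handed in; nothing more can be done
None
```

The job is handed in. The cover is down on its stop, and the orange-headed module is upright through the slot, gripped at 35 N. The contacts are pressed an estimated 4–5 mm of their 6 mm, with about 7 N of spring push at 15.8 s; no pass/fail verdict was returned.

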